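# Push a balm jar through the gravity flap of a storage box

## Task

Push the low, wide, lidded balm jar across the worktop and in through the hanging flap at the front of the low wooden box, until the whole jar is inside behind the flap, then draw the fingers back out so that the flap swings shut by itself. Only push the jar, with the fingertips or the outside of the fingers: do not grip it, squeeze it hard, lift it or tip it over, and leave the beaker and everything else where it stands.

Things in the scene. Friction and masses are not known exactly. Their poses are not given: they have to be found in the camera images.
- balm_jar: brown jar with a black screw lid (one closed piece), 46 mm diameter, 40 mm high, 0.12 kg or so, loose, standing upright on the worktop in front of the wooden box; origin at the centre of its underside, z up. It slides on the worktop when pushed low down. It stands 120 to 160 mm out from the doorway, from 50 mm right to 85 mm left of its middle, so it often needs a sideways push too.
- jar_box: fixed low wooden box without a floor (the jar slides on the worktop all the way in): 150 mm deep, 170 wide, 84 high. Origin on the worktop in mid-doorway, straight below the flap's hinge; x points into the box, y left as one looks in, z up. Roof 6 mm thick, underside 78 mm high; roof and jambs reach out to x = -5 mm. Inside: back wall at x = 140 mm, side walls at y = +-75 mm.
- doorway (a point): on the hinge plane in mid-doorway, 17 mm above the box's origin (same axes). Doorway 122 mm wide, 78 mm high. The flap lies on the jar's lid until the jar's rear is 23 mm past the hinge plane (jar centre at box x = 46 mm). The roof stops upright fingers: to push that far, lean them 35 to 40 degrees, tips forward and down, reaching in under the roof.
- flap (a joint): angle of the box's flap, a light aluminium plate 114 mm wide, 4 mm thick, 30 g, hinged along its top at 74 mm height, its lower edge 33 mm above the worktop, so it overlaps the jar's top by 7 mm. 0 = hanging shut (it cannot swing outward), grows as it swings inward and up, to 1.5 rad; no spring, it falls shut by its own weight. About 0.6 rad while it rides on the jar.
- beaker: clear open beaker, 46 mm diameter, 58 mm high, loose, on the worktop left or right of the jar, beside the way to the box; a bystander; origin at the centre of its underside
- tape_roll: roll of tape lying flat, 66 mm diameter, 20 mm high, on the other side of the way than the beaker; a bystander; origin at the centre of its underside
- dropper_bottle: small brown dropper bottle, 28 mm diameter, 93 mm high, behind the box on its right; a bystander; origin at the centre of its underside
There are look-alikes about, which are no part of the job. Leave any yellow look-alike of the balm_jar alone.

How it is judged:
On the way:
1. the jar, standing on the worktop, has pushed into the doorway and the flap is swung well open (value of joint flap above 0.35 rad and x of balm_jar in the frame of jar_box between -0.03 and 0.08 m and height (world z) of balm_jar below 0.012 m), for 0.1 s.
At the end, for the whole second after the job is handed in: The jar stands upright (within 0.1 rad), at rest on the worktop, wholly inside the box (its centre at least 25 mm behind the hinge line), and the flap hangs shut (under 0.05 rad) and still (x of balm_jar in the frame of jar_box between 0.025 and 0.14 m and y of balm_jar in the frame of jar_box between -0.075 and 0.075 m and height (world z) of balm_jar between -0.006 and 0.006 m and angle between balm_jar's own z axis and vertical below 0.1 rad and linear speed of balm_jar below 0.02 m/s and value of joint flap below 0.05 rad and velocity of joint flap between -0.1 and 0.1 rad/s); the robot touches nothing.
It fails at once if the jar is lifted off the worktop (height (world z) of balm_jar above 0.012 m).
It fails at once if the jar is tipped (angle between balm_jar's own z axis and vertical above 0.45 rad).
It fails at once if the jar is gripped or rammed (over 20 N from the fingers) (contact force between the fingers and balm_jar above 20 N).
It fails at once if a bystander is moved or knocked over (25 mm or 0.4 rad) (distance of any of beaker, tape_roll, dropper_bottle from where it was at the start of the episode above 0.025 m or angle between any of beaker, tape_roll, dropper_bottle's own z axis and vertical above 0.4 rad).
It also fails if it takes over 51 s, if anything falls off the work surface, if the arm or the gripper's body presses on something with over 40 N, if the wrist force passes 120 N, or if a joint passes its speed limit or range.

## Robot

A 6-joint arm with a two-finger parallel gripper is mounted at the origin on a cart in front of the work surface, level with it; the furniture and walls round the work are solid. World frame = base frame: x ahead of the robot, y to its left, z up, the work surface at z = 0. Lengths are in m, angles in rad, forces in N, time in s.
With the tool pointing down it reaches from about 0.35 to 0.975 m from the base axis. Payload 4.9 kg.
Tool frame: the origin (TCP) lies midway between the tips of the shut fingers; the grasp point (between the pads) lies 19 mm behind it (manip.grip_depth is the distance from the TCP to the grasp point, in m); z points along the fingers, y is the line along which they close (so a half turn about z gives the same grasp; the last joint's range is limited). The gripper opens to 85 mm and grips with 20 to 120 N. Pads are 22 mm wide; open, the fingers measure 114 mm over their backs; the gripper's body (76 mm by 85 mm) begins 54 mm behind the grasp point. The pads swing forward as they close: fully open they stand 13 mm farther back than shut.
Start: joints at [1.022, 0.053, 1.613, -0, 1.476, -0.119], TCP at [0.26, 0.568, 0.231] pointing down, gripper open.
Joint ranges: [-3.01, 3.01], [-1.01, 2.22], [0.06, 2.58], [-1.02, 4.17], [0.09, 2.62], [-3.14, 3.14]. Speed limits (rad/s): [2.57, 2.57, 3.14, 3.14, 3.14, 3.14].

## Interface

Orientations are given as a rotation vector (axis times angle).
In Python, from cell import manip gives the robot as it stands. The module is installed in compiled form; this text tells all that it offers. Calls block until the motion is done:
- manip.goto(position, orientation): joint-space move of the TCP to a pose.
- manip.move_l(position, feed=0.15, attitude=None, stop_force=None): straight line of the TCP; attitude=None keeps the orientation; feed is the mean speed in m/s. With stop_force (N) it stops when the force on the tool has changed by that much, and returns True; else False.
- manip.move_joints(angles): joint-space move.
- manip.open() and manip.grab(strength=None): open the fingers fully, or close them until they stop; strength is the grip in N (None keeps the last).
- manip.wait(seconds).
- manip.inverse_kinematics(position, orientation): joint angles nearest the present ones, or None.
- manip.snapshot(name): name is "side" or "top" or "wrist"; returns the picture (384x512x3 uint8, red, green, blue); there is no depth.
- manip.calibration(name): a dict with "mtx" (3x3 intrinsics, pixels), "R" (3x3) and "t" (3): a world point X has camera coordinates R X + t. Camera axes: x right, y down, z forward; pixel columns grow to the right and rows downward; lengths in m; the calibration is good to about 2 mm. A picture is of the moment at which its call begins: read the wrist's pose just before it. calibration takes no time and is no camera call; for the wrist camera it gives the pose at the moment of the call.
A pose or a line that the arm cannot do raises manip.Unreachable and nothing moves.
- manip.hand_in(): hands the job in; it is judged then, once.
Readings, each from a call of its own:
- manip.read_t(): time.
- manip.read_joints(): joint angles.
- manip.read_joint_velocities(): joint speeds.
- manip.read_joint_torque(): joint torques, N m.
- manip.read_tool_pos(): TCP position.
- manip.read_tool_rot(): TCP orientation.
- manip.read_contact_force(): force on the tool from outside, world axes, zero at the start.
- manip.read_wrist_torque(): the same for the moment, N m.
- manip.read_opening(): finger opening in m.
- manip.read_grip_force(): force on a finger pad.
Only numpy, scipy, OpenCV 4.12 (cv2) and the standard library are available. Lean on these libraries where they do the work, as an engineer would, in place of code of your own. Each camera call takes 0.05 s, during which the arm holds its last target. There are 200 camera calls.

## Working session

There is one attempt and no reset: what is moved stays moved. The work goes in short steps, each a Python script; the robot and the scene stay as the last script left them, time stands still between calls to the robot, and variables do not carry over. Pictures are saved under pics/ and viewed, at most 10 in all, crops included, and the job is handed in when it is done.

```bash
mkdir -p pics
python3 - <<'E'
from cell import manip
import cv2,numpy as np
ims=[manip.snapshot(n) for n in("top","side")]
for n,i in zip(("top","side"),ims):
    cv2.imwrite(f"pics/{n}0.png",i[:,:,::-1]); c=manip.calibration(n); print(n,c["mtx"].round(1).tolist(),(-c["R"].T@c["t"]).round(3),c["R"].round(3).tolist())
E
```

```text
top [[489.2, 0.0, 264.3], [0.0, 489.2, 187.8], [0.0, 0.0, 1.0]] [0.491 0.308 1.328] [[-0.028, -1.0, 0.008], [-0.998, 0.028, -0.061], [0.06, -0.01, -0.998]]
side [[432.3, 0.0, 262.7], [0.0, 432.3, 184.1], [0.0, 0.0, 1.0]] [0.279 1.136 0.437] [[-0.945, -0.328, 0.015], [-0.134, 0.345, -0.929], [0.3, -0.879, -0.37]]
```

View pics/top0.png

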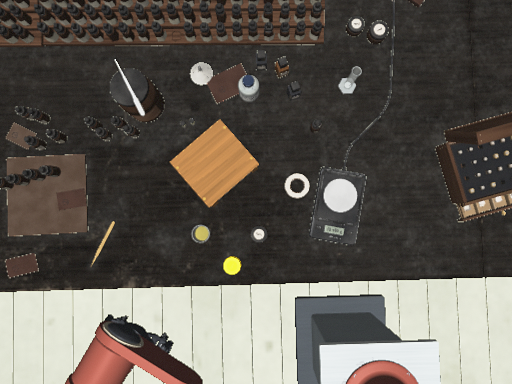

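View pics/side0.png

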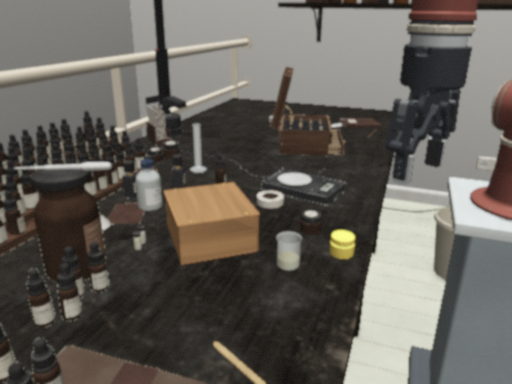

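```bash
cat > h.py <<'E'
import cv2,numpy as np
def ray(c,uv):
    K,R,t=(np.array(c[k]) for k in("mtx","R","t")); C=-R.T@t
    return C, R.T@np.linalg.inv(K)@np.array([*uv,1.])
def plane(c,uv,z):
    C,d=ray(c,uv); return C+d*(z-C[2])/d[2]
def tri(rays):
    A=np.zeros((3,3));b=np.zeros(3);P=[]
    for C,d in rays:
        d=d/np.linalg.norm(d);M=np.eye(3)-np.outer(d,d);A+=M;b+=M@C
    X=np.linalg.solve(A,b)
    return X,[np.linalg.norm((np.eye(3)-np.outer(d,d)/(d@d))@(X-C)) for C,d in rays]
def proj(c,X):
    p=np.array(c["mtx"])@(np.array(c["R"])@X+np.array(c["t"])); return p[:2]/p[2]
E
python3 - <<'E'
from cell import manip
from h import *
t=cv2.imread("pics/top0.png");s=cv2.imread("pics/side0.png")
ct,cs=manip.calibration("top"),manip.calibration("side")
hsv=cv2.cvtColor(t,cv2.COLOR_BGR2HSV);print(hsv[163,214],hsv[190,235],hsv[205,210],hsv[180,185])
m=cv2.inRange(hsv,(8,80,120),(22,255,255));m[:,:165]=0;m[:115]=0;m[215:]=0;m[:,265:]=0
c=max(cv2.findContours(m,0,2)[0],key=cv2.contourArea);print(cv2.minAreaRect(c))
q=cv2.approxPolyDP(c,6,True)[:,0];print(q.tolist());W=[plane(ct,p,.084) for p in cv2.boxPoints(cv2.minAreaRect(c))]
W=np.array(W);print(W.round(4),np.linalg.norm(W-np.roll(W,1,0),axis=1).round(4))
g=cv2.cvtColor(t,cv2.COLOR_BGR2GRAY)
def cen(im,x0,y0,x1,y1,th):
    gg=cv2.cvtColor(im,cv2.COLOR_BGR2GRAY)[y0:y1,x0:x1]
    n,l,st,ce=cv2.connectedComponentsWithStats((gg>th).astype(np.uint8));
    i=1+np.argmax(st[1:,4]);print(st[i]);return ce[i]+[x0,y0]
a=cen(t,245,220,273,250,130);b=cen(s,298,203,326,225,130)
print(a,b);X,e=tri([ray(ct,a),ray(cs,b)]);print("jar label",X.round(4),e)
def cr(im,x,y,w,h,k): return cv2.resize(im[y:y+h,x:x+w],None,fx=k,fy=k,interpolation=cv2.INTER_CUBIC)
A=cr(t,160,110,160,175,3.4);B=cr(s,150,170,220,110,3.4)
A=cv2.copyMakeBorder(A,0,0,0,0,0)
cv2.imwrite("pics/cropT.png",A[:600,:800]);cv2.imwrite("pics/cropS.png",B)
E
```

```text
[ 15 149 200] [19 47 43] [ 15 148 205] [ 15 147 161]
((214.05166625976562, 162.75942993164062), (61.057430267333984, 66.7333755493164), 48.99091720581055)
[[220, 119], [170, 161], [208, 206], [258, 165]]
[[0.6403 0.5374 0.084 ]
 [0.7498 0.4065 0.084 ]
 [0.6281 0.3069 0.084 ]
 [0.5199 0.4378 0.084 ]] [0.1562 0.1707 0.1572 0.1698]
[ 8  9 11 11 94]
[ 7  7 13  7 71]
[258.4787234  233.78723404] [310.8028169  213.29577465]
jar label [0.4495 0.3141 0.0394] [np.float64(0.0006440170907453448), np.float64(0.0006440170907453342)]
```

View pics/cropT.png

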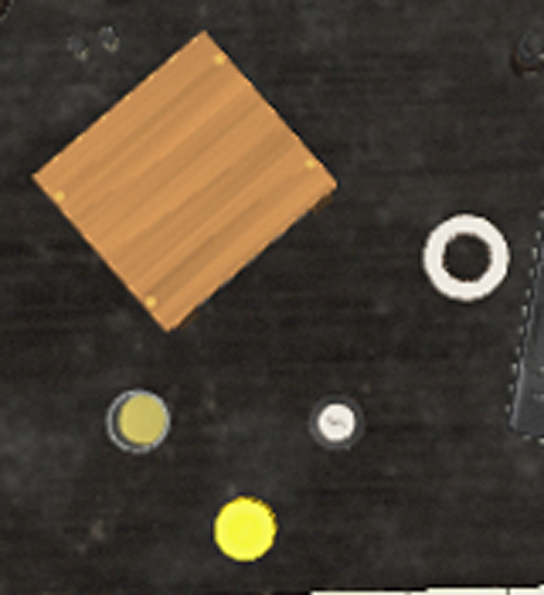

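View pics/cropS.png

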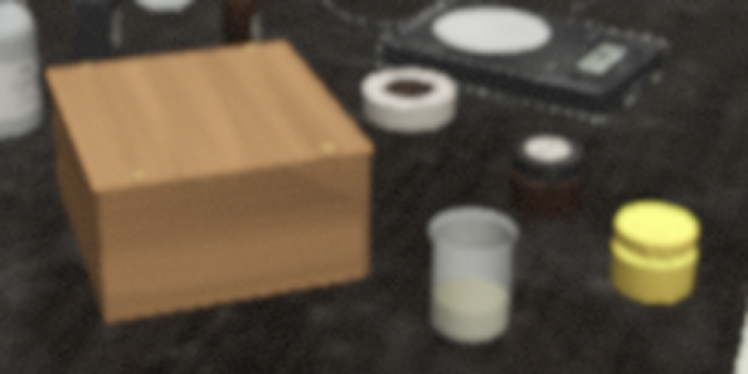

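The box front faces lower right in the top image. Candidates for the jar are the yellow one at top px (232,265), the beaker at (201,233), and the brown one with a black lid and white label at (258,234). The brown one fits the description: its lid top measures 39.4 mm high, and it stands about 139 mm out and 34 mm left of the doorway. The crops confirm this. Next I check clearances and reach.

```bash
cat >> h.py <<'E'
from scipy.spatial.transform import Rotation as Ro
U=np.array([.7715,.6362]);V=np.array([-.6362,.7715]);O=np.array([.5786,.3762])
def box(X): d=np.asarray(X)[:2]-O; return np.array([d@U,d@V])
def world(b,z): return np.array([*(O+b[0]*U+b[1]*V),z])
def att(psi,L,s=1):
    z=np.array([np.cos(psi)*np.sin(L),np.sin(psi)*np.sin(L),-np.cos(L)]);y=s*np.array([-np.sin(psi),np.cos(psi),0])
    return Ro.from_matrix(np.c_[np.cross(y,z),y,z]).as_rotvec()
E
python3 - <<'E'
from cell import manip
from h import *
ct,cs=manip.calibration("top"),manip.calibration("side")
# beaker rim, yellow lid, tape: top-view and side-view centres of the top discs
for n,a,b in(("beaker",(200.6,233.5),(150+473/3.4,170+225/3.4)),("yellow",(232.1,265.6),(150+656/3.4,170+222/3.4)),("tape",(297,185.7),(150+409/3.4,170+88/3.4))):
    X,e=tri([ray(ct,a),ray(cs,b)]);print(n,X.round(4),np.round(e,4),"box",box(X).round(3))
# box roof corners seen in both views (front-left, back-left)
for a,b in(((210,207),(150+372/3.4,170+152/3.4)),((170,162.),(150+98/3.4,170+192/3.4)),((220,119),(150+48/3.4,170+72/3.4))):
    X,e=tri([ray(ct,a),ray(cs,b)]);print("corner",X.round(4),np.round(e,4),"box",box(X).round(3))
j=box([.4495,.3141]);f=np.array([.058,-.010]);d=f-j;D=np.linalg.norm(d);d/=D;psi=np.arctan2(*(d[0]*U+d[1]*V)[::-1])
print("jar",j,"psi",psi,"D",D)
for L in(38,40):
  for s in(1,-1):
    for k in(-.06,0,.1,D):
      p=world(j+d*(k-.023-.0085),.012 if k>-.05 else .012)
      q=manip.inverse_kinematics(p,att(psi,np.radians(L),s));print(L,s,k,None if q is None else np.round(q,2))
E
```

```text
beaker [0.4554 0.4634 0.0593] [0.0009 0.0009] box [-0.04   0.146]
yellow [0.3689 0.3853 0.0381] [0.001 0.001] box [-0.156  0.14 ]
tape [0.5747 0.2073 0.0174] [0.0009 0.0009] box [-0.11  -0.128]
corner [0.5226 0.4358 0.0784] [0.0009 0.0009] box [-0.005  0.082]
corner [0.6399 0.5353 0.08  ] [0.0003 0.0003] box [0.149 0.084]
corner [0.7479 0.405  0.0808] [0.0006 0.0006] box [ 0.149 -0.085]
jar [-0.13910867  0.03422327] psi 0.46887322377938107 D 0.20200872604583645
38 1 -0.06 [ 0.48 -0.51  2.58 -0.02  0.4  -1.55]
38 1 0 [ 0.48 -0.28  2.43 -0.02  0.32 -1.55]
38 1 0.1 [ 0.48 -0.    2.19 -0.01  0.29 -1.55]
38 1 0.20200872604583645 [ 0.47  0.22  1.95 -0.01  0.31 -1.56]
38 -1 -0.06 [ 0.48 -0.51  2.58 -0.02  0.4   1.59]
38 -1 0 [ 0.48 -0.28  2.43 -0.02  0.32  1.59]
38 -1 0.1 [ 0.48 -0.    2.19 -0.01  0.29  1.59]
38 -1 0.20200872604583645 [ 0.47  0.22  1.95 -0.01  0.31  1.59]
40 1 -0.06 None
40 1 0 [ 0.48 -0.28  2.45 -0.02  0.28 -1.54]
40 1 0.1 [ 0.48 -0.01  2.21 -0.02  0.24 -1.55]
40 1 0.20200872604583645 [ 0.47  0.21  1.97 -0.01  0.26 -1.55]
40 -1 -0.06 None
40 -1 0 [ 0.48 -0.28  2.45 -0.02  0.28  1.6 ]
40 -1 0.1 [ 0.48 -0.01  2.21 -0.02  0.24  1.59]
40 -1 0.20200872604583645 [ 0.47  0.21  1.97 -0.01  0.26  1.59]
```

Run:
```python
from cell import manip
from h import *
j=np.array([-.1391,.0342]);d=np.array([.058,-.010])-j;d/=np.linalg.norm(d)
w=d[0]*U+d[1]*V;R=att(np.arctan2(w[1],w[0]),np.radians(38))
P=lambda k,z:world(j+d*(k-.0315),z)
manip.grab()
manip.goto(P(-.02,.13),R)
print(manip.move_l(P(-.02,.012),.1,stop_force=15),manip.read_tool_pos(),manip.read_opening())
print(manip.move_l(P(.105,.012),.05,stop_force=12),manip.read_tool_pos().round(4) if hasattr(manip.read_tool_pos(),'round') else manip.read_tool_pos(),manip.read_contact_force(),manip.read_t())
t=manip.snapshot("top")[:,:,::-1];s=manip.snapshot("side")[:,:,::-1]
f=lambda im,x,y:cv2.resize(im[y:y+160,x:x+200],None,fx=2,fy=2.5*1.5/1.5,interpolation=2)
cv2.imwrite("pics/top1r.png",t);cv2.imwrite("pics/side1r.png",s)
cv2.imwrite("pics/mid.png",np.hstack([f(t,150,120),f(s,180,140)]))
```

```text
False [0.40411152 0.29112223 0.01280677] -0.00042498983979494904
False [0.515  0.3473 0.012 ] [-0.40666395  0.25807617  0.02554593] 6.1417
```

View pics/mid.png

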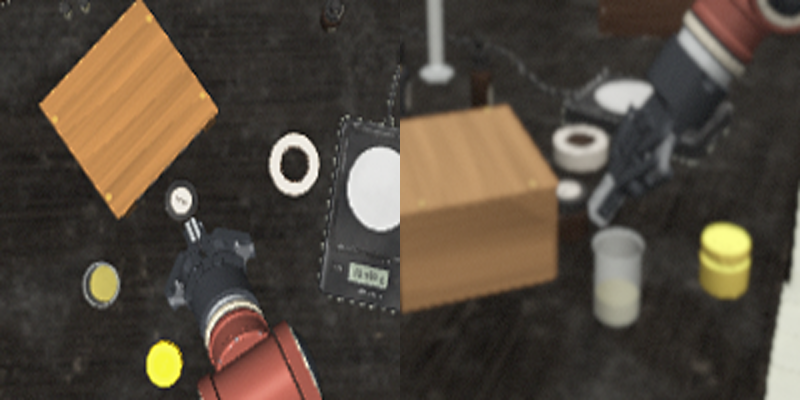

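The jar is upright at the fingertip in front of the doorway, with its label at top px (240.5,200.4). I measure it and then continue the push.

Run:
```python
from cell import manip
from h import *
ct=manip.calibration("top");im=cv2.imread("pics/top1r.png",0)[190:209,230:251]
n,l,st,ce=cv2.connectedComponentsWithStats((im>130).astype(np.uint8));print(st,ce+[230,190])
for c in ce[1:]:print(box(plane(ct,c+[230,190],.04)).round(4))
print("tcp",box(manip.read_tool_pos()).round(4))
```

```text
[[  0   0  21  19 300]
 [  5   5  11  11  96]
 [ 16  17   2   2   3]] [[239.92333333 198.62      ]
 [240.04166667 199.91666667]
 [246.33333333 207.66666667]]
[-0.0408  0.0127]
[-0.067   0.0136]
tcp [-0.0674  0.0181]
```

Run:
```python
from cell import manip
from h import *
j=np.array([-.1391,.0342]);d=np.array([.058,-.010])-j;d/=np.linalg.norm(d)
t0=box(manip.read_tool_pos())
k=(.028-t0[0])/d[0]
print(manip.move_l(world(t0+d*k,.012),.05,stop_force=10),box(manip.read_tool_pos()).round(4),manip.read_contact_force(),manip.read_t())
s=manip.snapshot("side")[:,:,::-1]
print(manip.move_l(world(t0-d*.03,.012),.08,stop_force=10),box(manip.read_tool_pos()).round(4),manip.read_contact_force())
p=world(t0-d*.03,.15);manip.move_l(p,.1)
p=np.array([.38,.2,.25]);manip.goto(p,manip.read_tool_rot());manip.wait(1)
t=manip.snapshot("top")[:,:,::-1];s2=manip.snapshot("side")[:,:,::-1];print(manip.read_t())
f=lambda im,x,y:cv2.resize(im[y:y+160,x:x+200],None,fx=2,fy=2,interpolation=2)
cv2.imwrite("pics/end.png",np.hstack([f(t,150,120),f(s,180,140)]))
```

```text
True [ 0.0225 -0.0022] [-0.07866482 -0.34801643  0.31880446] 7.9917
False [-0.0962  0.0246] [-0.12446502 -0.62623026 -0.42218482]Traceback (most recent call last):
  File "<stdin>", line 10, in <module>
cell.Unreachable: the arm cannot take that pose within its joint ranges
```

The push stopped early on contact at TCP x = 22.5 mm. I look at the doorway with the wrist camera from here.

Run:
```python
from cell import manip
from h import *
c=manip.calibration("wrist");print("cam",box(-c["R"].T@c["t"]).round(3),(-c["R"].T@c["t"]).round(3), (c["R"].T@[0,0,1]).round(2))
w=manip.snapshot("wrist")[:,:,::-1];print(manip.read_tool_pos(),manip.read_t())
for n,b,z in(("hinge L",(0,.057),.074),("hinge R",(0,-.057),.074),("shut edge L",(0,.057),.033),("shut edge R",(0,-.057),.033)):
    print(n,proj(c,world(b,z)).round())
cv2.imwrite("pics/w1.png",w)
```

```text
cam [-0.234  0.056] [0.363 0.27  0.221] [ 0.71  0.36 -0.61]
[0.48784135 0.33350977 0.14884518] 11.2917
hinge L [314. 212.]
hinge R [194. 226.]
shut edge L [309. 176.]
shut edge R [199. 191.]
```

View pics/w1.png

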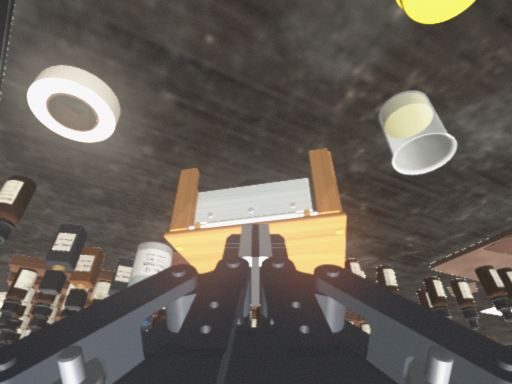

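The wrist picture, which is upside down, shows the flap hanging shut. Its lower edge runs from (196,192) to (309,178), which matches the predicted shut edge (199,191) to (309,176). The tape at (74,103) and beaker at (415,130) are still standing. One low look under the flap should show the jar itself.

Run:
```python
from cell import manip
from h import *
p=np.array(manip.read_tool_pos());p[2]=.035;p[:2]-=.015*U
manip.move_l(p,.1,stop_force=8)
c=manip.calibration("wrist");w=manip.snapshot("wrist")[:,:,::-1]
print("cam",box(-c["R"].T@c["t"]).round(3),(-c["R"].T@c["t"])[2].round(3))
for n,b,z in(("jar base rear",(.026,-.008),0),("base L",(.049,.015),0),("base R",(.049,-.031),0),("edge L",(0,.057),.033),("edge R",(0,-.057),.033)):print(n,proj(c,world(b,z)).round())
cv2.imwrite("pics/w2.png",cv2.convertScaleAbs(cv2.rotate(w,cv2.ROTATE_180),alpha=1.8,beta=10));print(manip.read_t())
```

```text
cam [-0.248  0.055] 0.108
jar base rear [253. 275.]
base L [280. 282.]
base R [236. 285.]
edge L [326. 298.]
edge R [190. 306.]
12.65
```

View pics/w2.png

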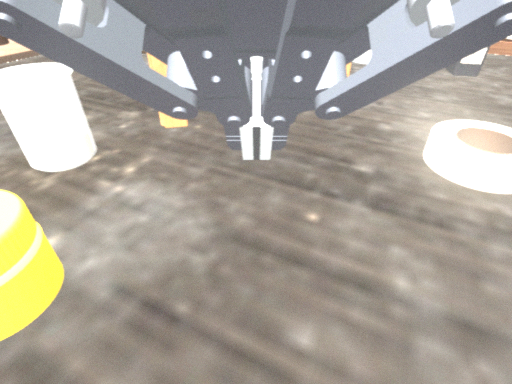

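The gripper hides the doorway in this view. I yaw and lean the tool slightly so the jar shows beside the fingers.

Run:
```python
from cell import manip
from h import *
c=manip.calibration("wrist");K,R,t=(np.array(c[k]) for k in("mtx","R","t"))
Rt=Ro.from_rotvec(manip.read_tool_rot()).as_matrix();p0=np.array(manip.read_tool_pos())
Rc=R@Rt; oc=Rt.T@(-R.T@t-p0)   # camera in tool frame
best=None
for dy in(-.35,-.3,-.25,.25,.3,.35):
  for L in(38,42,46):
    for b in((-.13,.0),(-.15,.0),(-.12,-.04),(-.13,.04),(-.11,0),(-.09,-.03)):
     for z in (.03,.05):
      a=att(.4689+dy,np.radians(L));p=world(b,z)
      if manip.inverse_kinematics(p,a) is None: continue
      T=Ro.from_rotvec(a).as_matrix();C=p+T@oc;Rn=Rc@T.T;cc=dict(mtx=K,R=Rn,t=-Rn@C)
      u=511-proj(cc,world((.026,-.008),.01));u[1]-=128
      s=u[1]-.45*abs(0)+min(abs(u[0]-256),130)*.6-(C[2]>.125)*80
      if 60<u[0]<450 and (best is None or s>best[0]): best=(s,p,a,u,C,dy,L,b,z)
print(best)
if best and best[3][1]>90:
    manip.move_l(p0+[0,0,.06],.15); manip.goto(best[1]+[0,0,.06],best[2]); manip.move_l(best[1],.1,stop_force=8)
    c=manip.calibration("wrist");w=manip.snapshot("wrist")[:,:,::-1]
    for b,z in(((.026,-.008),0),((0,.057),.033),((0,-.057),.033)):print([511,383]-proj(c,world(b,z)).round())
    cv2.imwrite("pics/w3.png",cv2.convertScaleAbs(cv2.rotate(w,cv2.ROTATE_180),alpha=1.8,beta=10));print(manip.read_t())
```

```text
(np.float64(218.05200041069418), array([0.511468, 0.268996, 0.05    ]), array([-0.13900117,  2.3353638 ,  0.0590025 ]), array([136.55828141, 146.38696926]), array([0.36336598, 0.25148231, 0.10064186]), -0.35, 46, (-0.12, -0.04), 0.05)
[139. 158.]
[ 42. 143.]
[198. 120.]
14.825
```

View pics/w3.png

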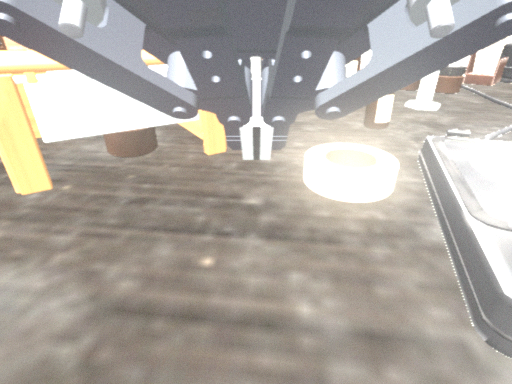

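The jar's brown body shows upright inside the box, with its base rear at (131,157) against a predicted (139,158). The flap's lower edge crosses in front of it at the shut position. Beaker and tape were undisturbed in the earlier picture, and the arm is touching nothing.

```bash
python3 -c "
from cell import manip
print(manip.read_contact_force());print(manip.hand_in())"
```

```text
[-0.20193891 -0.0628063  -0.08133561]
the job is handed in; nothing more can be done
None
```

The job is handed in: the last wrist-camera pictures showed the jar upright inside the box behind the shut flap, though hand-in returned no verdict and the final push stopped about 5 mm short on an unidentified contact.

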